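Put the matching porous stone on the cell pedestal

ROBOT

A 6-joint arm with a two-finger parallel gripper is mounted at the origin on a cart in front of the work surface, level with it; the furniture and walls round the work are solid. World frame = base frame: x ahead of the robot, y to its left, z up, the work surface at z = 0. Lengths are in m, angles in rad, forces in N, time in s.
With the tool pointing down it reaches from about 0.35 to 0.775 m from the base axis. Payload 5.5 kg.
Tool frame: the origin (TCP) lies on the centre line of the jaws, within the pads' length; the fingertips stand 11 mm ahead of it and the grasp point (between the pads) lies 8 mm behind it; z points along the fingers, y is the direction in which the jaws open and shut (so a half turn about z gives the same grasp; the last joint's range is limited). The gripper opens to 85 mm and grips with 20 to 120 N. Pads are 22 mm wide; open, the fingers measure 114 mm over their backs; the gripper's body (76 mm by 85 mm) begins 54 mm behind the grasp point. The pads swing forward as they close: fully open they stand 13 mm farther back than shut.
Start: joints at [1.097, 0.313, 0.046, 1.304, 0, 1.431], TCP at [0.188, 0.543, 0.242] pointing down, gripper open.
Joint ranges: [-2.76, 2.76], [-0.86, 1.69], [-1.03, 1.26], [-2.2, 2.34], [-1.47, 1.5], [-3.14, 3.14]. Speed limits (rad/s): [2.57, 2.57, 3.14, 3.14, 3.14, 3.14].

INTERFACE

Orientations are given as a unit quaternion [w, x, y, z].
In Python, from workcell import env, imaging, order gives the robot as it stands. The module is installed in compiled form; this text tells all that it offers.
- The arm moves only by the tool move_arm, never from a script. Its argument "deltas" is one flat list of numbers, 7 for each row, row after row: the gripper's target within -1 to 1 (shut at 1, half-way at 0, fully open at -1), then the shift along the tool's x, y, z in m, then the turn, a rotation vector about the tool's x, y, z in degrees. In form: [jaw, tx, ty, tz, ax, ay, az, jaw, tx, ty, tz, ax, ay, az, ...]. A call has 1 to 10 rows; each row shifts and turns the commanded pose from where the row before left it, along the tool's axes as they then stand; what a row does not reach is not made up. A row lasts 1/8 s, in which the tool goes at most 62.5 mm and 10.7 degrees, less where a joint would pass 70% of its speed; a pose out of reach is approached as far as the arm can. A call is refused whole if a number of a shift passes 0.0625 or a number of a turn 10.7, either way. A call with a gripper value outside its range is refused whole. The fingers move at their own pace and stop on an object; "squeeze" is the grip in N (left out, the last holds). Time passes only in rows, so rows that do not move let the fingers close. It gives the time, the measured TCP pose, the force and the opening at its end, in the units of the state.
- env.get_state(): the state, without advancing time (a new reading comes with each control period).
- imaging.read_camera(name): name is "side" or "top" or "wrist"; returns a dict with "img" (480x640x3 uint8, red, green, blue), "z_map" (480x640 float32, m along the optical axis (not along the pixel's ray), 0 where there is no reading), "fx", "fy", "cx", "cy" (pixels), "dist" ([k1, k2, p1, p2, k3] as OpenCV has them; the pictures are not rectified), "rvec" (rotation vector, rad) and "tvec" (3), from world to camera coordinates, as OpenCV has them. Camera axes: x right, y down, z forward; pixel columns grow to the right and rows downward; lengths in m; the calibration is good to about 2 mm. A picture is of the moment at which its call begins.
- order.hand_in(): hands the job in, once; it reports no verdict.
Trained networks look in a picture, given as the dict that the camera call returned (one of the last four; its "shot" number tells which), for a name from the list of things; names that differ only in an ending like _2 or _b are one class to them, and where a whole thing is asked for, a point or a joint stands for the part that bears it (a point fixed in the world has none). Each returns a list of dicts, best first, with "confidence" (0 to 1); they miss things now and then, are a little off and sometimes report something else, mostly with a low value. They report only what shows in the picture. A call takes as long as a camera call. They do not tell look-alikes from the thing itself.
- imaging.recognise(picture, thing): "centre" ([column, row] in pixels, amid what is visible of it).
- imaging.cut_out(picture, thing): "mask" (480x640 bool, what is visible of it) and "centre" ([column, row] in pixels, amid what is visible of it).
The state is a dict: "clock": time; "joint_pos": joint angles; "qvel": joint speeds; "tau": joint torques, N m; "tcp_pos": TCP position; "orientation": TCP orientation; "wrist_force": force on the tool from outside, world axes, zero at the start; "ft_torque": the same for the moment, N m; "finger_gap": finger opening in m.
Only numpy, scipy, OpenCV 4.12 (cv2) and the standard library are available. Lean on these libraries where they do the work, as an engineer would, in place of code of your own. Each camera call takes 0.05 s, during which the arm holds its last target.

TASK

Of the three loose porous stones on the bench, pick the one whose diameter matches the round pedestal in the middle of the metal cell base, and set it flat on top of the pedestal, centred so that the two rims line up. Let go of it and leave the other two stones where they lie.

Things in the scene. Friction and masses are not known exactly. Their poses are not given: they have to be found in the camera images.
- stone_50_center (a point): Centre (half-way up) of the porous stone of 50 mm diameter: a plain light-grey stone disc, 10 mm thick, 0.1 kg, loose, lying flat on the bench, z axis up. Its yaw does not matter. The middle one in size of three similar grey discs lying some 11 cm apart in a row, in any order; it has the pedestal's diameter.
- stone_62_center (a point): Centre (half-way up) of the largest of the three grey stone discs, 62 mm in diameter, 8 mm thick, loose, lying flat on the bench. Too wide for the pedestal; leave it where it lies.
- stone_38_center (a point): Centre (half-way up) of the smallest of the three grey stone discs, 38 mm in diameter, 10 mm thick, loose, lying flat on the bench. Too small for the pedestal; leave it where it lies.
- pedestal_top (a point): Centre of the flat top of the pedestal, z axis up: an upright metal cylinder, 50 mm in diameter, its top 55 mm above the bench. It rises from the middle of the cell base, fixed to the bench: a bare-metal round flange, 124 mm wide, 18 mm thick, with a black seal ring, three bosses on its rim (to 72 mm from the centre) and two short brass fittings (to 82 mm), none higher than the flange.
There are look-alikes about, which are no part of the job. What is shaped like the part that bears stone_50_center but blue is not meant.

How it is judged:
At the end, for the whole second after the job is handed in: The 50 mm stone lies flat (within 10 degrees) on top of the pedestal, its centre within 12 mm of the pedestal's axis, released; the other two stones are within 30 mm of where they lay (horizontal distance between stone_50_center and pedestal_top below 0.012 m and z of stone_50_center in the frame of pedestal_top between 0.001 and 0.01 m and angle between the z axis of stone_50_center and the z axis of pedestal_top, either way round below 0.17 rad and distance of each of stone_62_center, stone_38_center from where it was at the start of the episode below 0.03 m and linear speed of stone_50 below 0.02 m/s); the robot touches nothing.
It fails at once if one of the two wrong stones is moved by more than 30 mm (distance of any of stone_62_center, stone_38_center from where it was at the start of the episode above 0.03 m).
It also fails if it takes over 38 s, if anything falls off the work surface, if the arm or the gripper's body presses on something with over 40 N, if the wrist force passes 120 N, or if a joint passes its speed limit or range.

## Working session

There is one attempt and no reset: what is moved stays moved. The work goes in short steps, Python scripts to look and compute and a tool call to move; the robot and the scene stay as the last step left them, time stands still between calls to the robot, and variables do not carry over. Pictures are saved under pics/ and viewed, and the job is handed in when it is done.

Besides the shell and the picture viewer there is one more tool, called after "Request:" in YAML: its name, and indented under it one key for each argument. move_arm: Moves the arm, as the interface text tells. Its arguments: {"type":"object","properties":{"deltas":{"type":"array"},"squeeze":{"type":"number"}},"required":["deltas"]}

```bash
mkdir -p pics
python3 - <<'E'
from workcell import env, imaging
import cv2,numpy as np,pickle
s=env.get_state(); print(s['clock'],s['tcp_pos'],s['orientation'],s['finger_gap'])
for n in ['top','side']:
    p=imaging.read_camera(n); cv2.imwrite(f'pics/{n}0.png',p['img'][:,:,::-1]); pickle.dump(p,open(n+'0.pkl','wb'))
    for t in ['stone_50_center','stone_62_center','stone_38_center','pedestal_top']:
        try:
            for d in imaging.recognise(p,t): print(n,t,d)
        except Exception as e: print(t,e)
E
```

```text
0.0 [0.18818289 0.54281801 0.24138912] [-2.70457353e-04  1.66132520e-01  9.86103008e-01 -8.77448802e-04] 0.08561306930816501
top stone_50_center {'centre': [368.4, 216.5], 'confidence': 0.91}
top stone_50_center {'centre': [333.3, 261.5], 'confidence': 0.57}
top stone_62_center {'centre': [213.1, 266.8], 'confidence': 0.8}
top stone_38_center {'centre': [269.4, 242.9], 'confidence': 0.92}
top pedestal_top {'centre': [460.7, 224.2], 'confidence': 0.7}
side stone_50_center {'centre': [341.6, 250.0], 'confidence': 0.81}
side stone_50_center {'centre': [287.9, 240.7], 'confidence': 0.67}
side stone_62_center {'centre': [397.7, 337.2], 'confidence': 0.86}
side stone_38_center {'centre': [351.0, 301.7], 'confidence': 0.89}
side pedestal_top {'centre': [271.2, 191.9], 'confidence': 0.97}
```

View pics/top0.png

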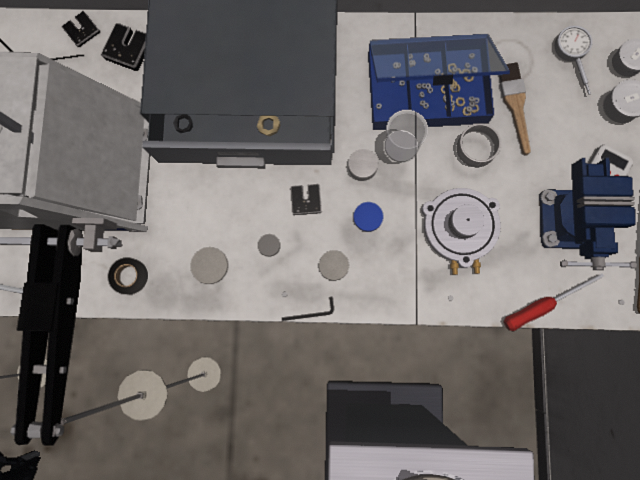

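View pics/side0.png

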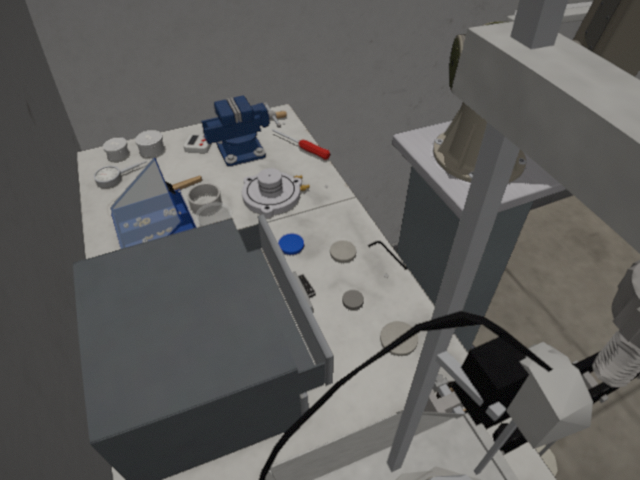

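The top view shows the grey stones at about (209,265) large, (269,244) small and (333,265) medium. The blue decoy is at (368,216) and the pedestal at about (461,222). Next I'll locate them in world coordinates.

```bash
cat > h.py <<'E'
import numpy as np,cv2
def world(p,uv,depth=None,z=None):
    uv=np.atleast_2d(np.float64(uv)); K=np.array([[p['fx'],0,p['cx']],[0,p['fy'],p['cy']],[0,0,1]])
    n=cv2.undistortPoints(uv[:,None],K,np.float64(p['dist']))[:,0]
    r=np.c_[n,np.ones(len(n))]; R=cv2.Rodrigues(np.float64(p['rvec']))[0]; t=np.float64(p['tvec']).ravel()
    d=r@R; c=-R.T@t
    if z is not None: s=(z-c[2])/d[:,2]
    else: s=depth
    return c+d*np.asarray(s)[:,None]
def cloud(p):
    v,u=np.mgrid[:480,:640]; W=world(p,np.c_[u.ravel(),v.ravel()],p['z_map'].ravel()).reshape(480,640,3); W[p['z_map']==0]=np.nan; return W
E
python3 - <<'E'
from h import *
from workcell import imaging
for n in ['top','side']:
    p=imaging.read_camera(n); W=cloud(p)
    for t,z in [('stone_50_center',.01),('stone_62_center',.008),('stone_38_center',.01)]:
        for d in imaging.cut_out(p,t):
            m=d['mask'].astype('uint8')
            c=max(cv2.findContours(m,0,1)[0],key=cv2.contourArea)[:,0]
            w=world(p,c,z=z); (cx,cy),r=cv2.minEnclosingCircle(w[:,:2].astype('f4'))
            A=world(p,np.argwhere(m)[:,::-1],z=z)[:,:2].mean(0)
            print(n,t,d['confidence'],'mean',A.round(4),'circ',round(cx,4),round(cy,4),'diam',round(2*r,4),'col',p['img'][d['mask']].mean(0).astype(int))
    w=W.reshape(-1,3); 
    c=world(p,[[463,222]] if n=='top' else [[270,182]],z=.055)[0]; print('ped guess',c)
    near=np.hypot(*(w[:,:2]-c[:2]).T)<.1
    k=near&(w[:,2]>.048)&(w[:,2]<.065)
    q=w[k]; (cx,cy),r=cv2.minEnclosingCircle(q[:,:2].astype('f4')); print(n,'ped',q.mean(0),cx,cy,2*r,k.sum())
    k=near&(w[:,2]>.012)&(w[:,2]<.025); q=w[k];(cx,cy),r=cv2.minEnclosingCircle(q[:,:2].astype('f4')); print('flange',q.mean(0),cx,cy,2*r)
    # heights map
    if n=='top':
        g=np.clip(np.nan_to_num(W[:,:,2])/.5*255,0,255).astype('uint8'); cv2.imwrite('pics/h.png',cv2.applyColorMap(g,2))
        for uv in [(240,60),(430,60),(405,130),(478,145),(600,190),(80,120),(240,145),(590,240),(305,200)]:print(uv,W[uv[1],uv[0]].round(3))
E
```

```text
top stone_50_center 0.64 mean [0.4344 0.1567] circ 0.4342 0.1566 diam 0.0504 col [141 134 127]
top stone_50_center 0.56 mean [0.5169 0.1007] circ 0.5172 0.1012 diam 0.0522 col [ 55  72 138]
top stone_62_center 0.62 mean [0.4299 0.3666] circ 0.4305 0.3664 diam 0.0633 col [139 132 125]
top stone_38_center 0.81 mean [0.4655 0.2657] circ 0.4653 0.2666 diam 0.0395 col [114 108 105]
ped guess [ 0.50124136 -0.04690644  0.055     ]
top ped [ 0.50534639 -0.0538406   0.05520267] 0.506147027015686 -0.05368885025382042 0.05077408254146576 797
flange [ 0.50071412 -0.05254249  0.01845458] 0.49783939123153687 -0.05513611063361168 0.15160806477069855
(240, 60) [0.714 0.299 0.169]
(430, 60) [0.749 0.012 0.106]
(405, 130) [0.672 0.038 0.006]
(478, 145) [nan nan nan]
(600, 190) [ 0.538 -0.229  0.123]
(80, 120) [0.63  0.541 0.136]
(240, 145) [0.587 0.294 0.162]
(590, 240) [ 0.471 -0.229  0.083]
(305, 200) [0.544 0.208 0.009]
side stone_50_center 0.95 mean [0.4374 0.1619] circ 0.4364 0.1621 diam 0.0575 col [132 128 121]
side stone_50_center 0.69 mean [0.5207 0.1059] circ 0.5206 0.106 diam 0.058 col [ 37  71 135]
side stone_62_center 0.65 mean [0.4327 0.3687] circ 0.4341 0.3617 diam 0.0604 col [133 129 121]
side stone_38_center 0.6 mean [0.4695 0.2712] circ 0.4703 0.2702 diam 0.0443 col [104 101  96]
ped guess [ 0.51314301 -0.0307472   0.055     ]
side ped [ 0.5093372  -0.04980573  0.05319636] 0.508747935295105 -0.05162186548113823 0.054054517298936844 341
flange [ 0.51038494 -0.03903542  0.01726423] 0.5014724731445312 -0.054303813725709915 0.1524173468351364
```

View pics/h.png

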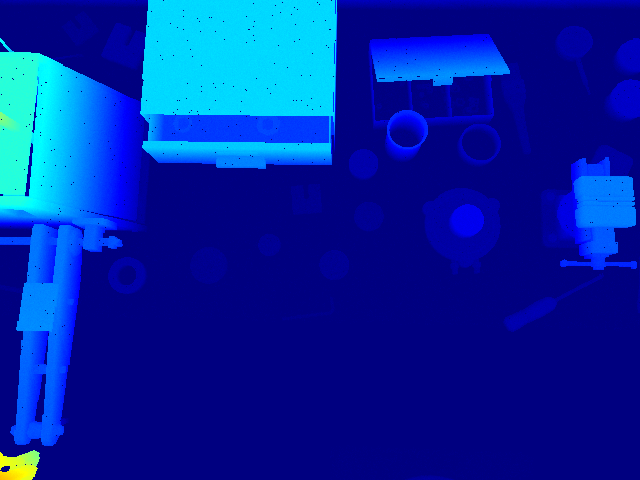

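Request:
move_arm:
  deltas: [-1, -0.036, -0.0284, 0.006, 0, 0, 0, -1, -0.036, -0.0284, 0.006, 0, 0, 0, -1, -0.036, -0.0284, 0.006, 0, 0, 0, -1, -0.036, -0.0284, 0.006, 0, 0, 0, -1, -0.036, -0.0284, 0.006, 0, 0, 0, -1, -0.036, -0.0284, 0.006, 0, 0, 0, -1, -0.036, -0.0284, 0.006, 0, 0, 0, -1, -0.036, -0.0284, 0.006, 0, 0, 0, -1, -0.036, -0.0284, 0.006, 0, 0, 0, -1, -0.036, -0.0284, 0.006, 0, 0, 0]
  squeeze: 30

```text
clock: 2.15
tcp_pos: [0.4363, 0.1557, 0.1824]
orientation: [0.0, 0.166, 0.986, 0.0]
wrist_force: [0.4, 0.3, -0.2]
finger_gap: 0.0853
```

Request:
move_arm:
  deltas: [-1, 0, 0, 0, 0, 0, 0, -1, 0, 0, 0, 0, 0, 0]

```text
clock: 2.4
tcp_pos: [0.4352, 0.1571, 0.1823]
orientation: [-0.0, 0.166, 0.986, 0.0]
wrist_force: [1.0, 0.8, 0.1]
finger_gap: 0.0854
```

```bash
cat > w.py <<'E'
from h import *
import sys
from workcell import env,imaging
from scipy.spatial.transform import Rotation as Ro
name,z,tag=sys.argv[1],float(sys.argv[2]),sys.argv[3]
s=env.get_state(); print(s['clock'],s['tcp_pos'],s['orientation'],s['wrist_force'],s['finger_gap'])
p=imaging.read_camera('wrist'); cv2.imwrite(f'pics/{tag}.png',p['img'][:,:,::-1])
W=cloud(p); w=W.reshape(-1,3)
for d in imaging.cut_out(p,name):
    m=d['mask'].astype('uint8'); c=max(cv2.findContours(m,0,1)[0],key=cv2.contourArea)[:,0]
    q=world(p,c,z=z); (cx,cy),r=cv2.minEnclosingCircle(q[:,:2].astype('f4'))
    A=world(p,np.argwhere(m)[:,::-1],z=z)[:,:2].mean(0)
    print(d['confidence'],d['centre'],'mean',A,'circ',cx,cy,2*r,'z',np.nanmedian(W[d['mask']][:,2]))
    R=Ro.from_quat(np.roll(s['orientation'],-1)); print(' tool delta',R.inv().apply(np.r_[A,z]-s['tcp_pos']))
E
python3 w.py stone_50_center .01 w1
```

```text
2.4 [0.43522335 0.15708522 0.18232573] [-2.58169177e-04  1.66446717e-01  9.86050405e-01  1.49874985e-04] [1.03474206 0.79766858 0.09834026] 0.08540697705925522
0.78 [284.1, 340.5] mean [0.51584244 0.10264081] circ 0.5160031318664551 0.10251614451408386 0.05295458808541298 z 0.009449438122428322
 tool delta [-0.09411975 -0.02500062  0.1722679 ]
0.66 [315.2, 225.1] mean [0.43370234 0.15813424] circ 0.4339345097541809 0.1578492820262909 0.05110899731516838 z 0.009525053166147768
 tool delta [0.00168474 0.0004555  0.17232679]
```

View pics/w1.png

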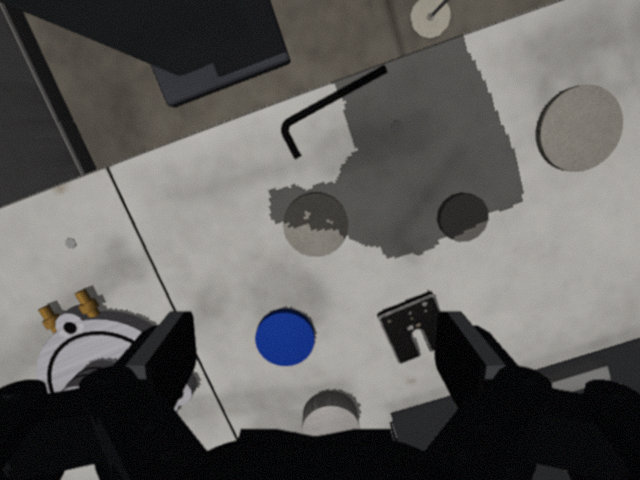

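The wrist picture shows the grey stone at (315,225), the blue decoy at (284,338) and the pedestal at lower left. I'll descend, partly close the jaws and measure the fingertip height from depth.

Request:
move_arm:
  deltas: [-0.4, 0.0012, 0, 0.03, 0, 0, 0, -0.4, 0, 0, 0.03, 0, 0, 0, -0.4, 0, 0, 0.03, 0, 0, 0, -0.4, 0, 0, 0.03, 0, 0, 0, -0.4, 0, 0, 0.012, 0, 0, 0, -0.4, 0, 0, 0, 0, 0, 0, -0.4, 0, 0, 0, 0, 0, 0]

```text
clock: 3.38
tcp_pos: [0.4352, 0.1579, 0.0514]
orientation: [0.001, 0.166, 0.986, 0.0]
wrist_force: [0.5, 0.9, -0.4]
finger_gap: 0.0597
```

```bash
python3 w.py stone_50_center .01 w2
cat > tip.py <<'E'
from h import *
from workcell import env,imaging
s=env.get_state(); p=imaging.read_camera('wrist'); W=cloud(p); w=W.reshape(-1,3)
from scipy.spatial.transform import Rotation as Ro
R=Ro.from_quat(np.roll(s['orientation'],-1)); t=R.inv().apply(np.nan_to_num(w,nan=9)-s['tcp_pos'])
for sg in (1,-1):
    k=(abs(t[:,0])<.02)&(t[:,1]*sg>.02)&(t[:,1]*sg<.06)&(t[:,2]>-.06)&(t[:,2]<.022)&(w[:,2]>.015)
    print(sg,k.sum(), np.percentile(t[k],[0,1,5,50,95,99,100],axis=0).round(4) if k.any() else '')
E
python3 tip.py
```

```text
3.375 [0.43519485 0.15791442 0.05139378] [8.85702562e-04 1.65801512e-01 9.86158676e-01 3.74371075e-04] [ 0.48489654  0.92281735 -0.38064801] 0.059683688578649495
0.7 [315.6, 285.4] mean [0.43268668 0.15827356] circ 0.4334709346294403 0.15843981504440308 0.0522020161151886 z 0.00949447519120497
 tool delta [ 0.00255488 -0.00052353  0.04138917]
0.7 [266.2, 425.5] mean [0.49502298 0.11032971] circ 0.5005797743797302 0.10890205204486847 0.040641412138938904 z 0.006592183699219878
 tool delta [-0.07203236 -0.02544665  0.04148448]
1 14644 [[-0.0126  0.0209 -0.06  ]
 [-0.0103  0.0241 -0.0596]
 [-0.0075  0.0295 -0.0578]
 [ 0.0077  0.0458 -0.0469]
 [ 0.0139  0.0576 -0.0064]
 [ 0.0175  0.0595  0.0019]
 [ 0.0185  0.06    0.0075]]
-1 14575 [[-0.0124 -0.06   -0.06  ]
 [-0.0103 -0.0595 -0.0596]
 [-0.0075 -0.0578 -0.0578]
 [ 0.0077 -0.046  -0.0468]
 [ 0.0139 -0.0298 -0.0064]
 [ 0.0175 -0.0243  0.0022]
 [ 0.0186 -0.0213  0.0068]]
```

View pics/w2.png

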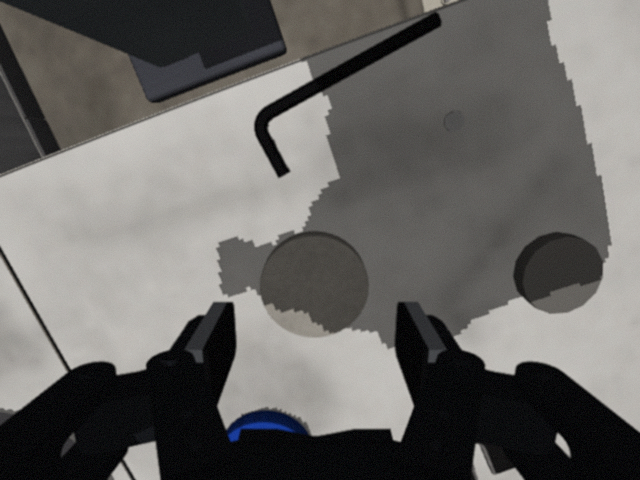

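Request:
move_arm:
  deltas: [-0.4, 0.0018, 0, 0.012, 0, 0, 0, -0.4, 0, 0, 0.012, 0, 0, 0, -0.4, 0, 0, 0.01, 0, 0, 0, -0.4, 0, 0, 0.0025, 0, 0, 0, -0.4, 0, 0, 0.0025, 0, 0, 0, -0.4, 0, 0, 0, 0, 0, 0]

```text
clock: 4.28
tcp_pos: [0.4328, 0.158, 0.0113]
orientation: [0.0, 0.166, 0.986, 0.0]
wrist_force: [-0.3, -0.0, 0.2]
finger_gap: 0.0599
```

```bash
sed -i 's/>.015)/>.0)/' tip.py; python3 tip.py | tail -2; python3 w.py stone_50_center .01 w3
```

```text
[ 0.0175 -0.0208  0.011 ]
 [ 0.02   -0.02    0.0113]]
4.325 [0.43287916 0.1580537  0.01142828] [1.68266782e-04 1.66127368e-01 9.86104284e-01 9.70400810e-05] [0.35079105 0.20175197 0.43415379] 0.059491533224539754
0.85 [317.4, 328.4] mean [0.43171076 0.15845494] circ 0.4326285123825073 0.15835298597812653 0.0522289015352726 z 0.009431634552986679
 tool delta [ 1.23579553e-03 -4.06456531e-06  1.42790560e-03]
```

View pics/w3.png

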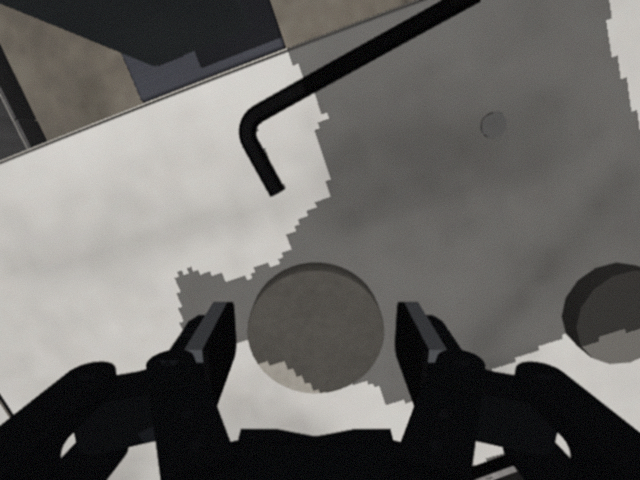

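The stone sits between the jaws at (317,328). Closing now.

Request:
move_arm:
  deltas: [0.4, 0, 0, 0, 0, 0, 0, 0.4, 0, 0, 0, 0, 0, 0, 0.4, 0, 0, 0, 0, 0, 0, 0.4, 0, 0, 0, 0, 0, 0]
  squeeze: 40

```text
clock: 4.92
tcp_pos: [0.433, 0.1581, 0.012]
orientation: [0.0, 0.166, 0.986, 0.0]
wrist_force: [-1.2, 0.3, 5.9]
finger_gap: 0.0478
```

Request:
move_arm:
  deltas: [0.4, 0, 0, -0.01, 0, 0, 0, 0.4, 0, 0, -0.03, 0, 0, 0, 0.4, 0, 0, -0.04, 0, 0, 0, 0.4, 0, 0, -0.04, 0, 0, 0, 0.4, 0, 0, -0.01, 0, 0, 0, 0.4, 0, 0, 0, 0, 0, 0]

```text
clock: 5.68
tcp_pos: [0.4329, 0.1581, 0.1417]
orientation: [0.001, 0.166, 0.986, 0.0]
wrist_force: [-0.4, 0.0, -1.2]
finger_gap: 0.0475
```

```bash
python3 w.py stone_50_center .12 w4
python3 - <<'E'
import numpy as np
from scipy.spatial.transform import Rotation as Ro
from workcell import env
s=env.get_state();R=Ro.from_quat(np.roll(s['orientation'],-1)); print(R.inv().apply(np.r_[.506,-.0537,.12]-s['tcp_pos']))
E
```

```text
5.675 [0.43291011 0.1580805  0.14166236] [6.06055696e-04 1.66114297e-01 9.86106282e-01 2.72155615e-04] [-0.41367337  0.03691585 -1.16109415] 0.047517334286273354
0.81 [316.7, 328.5] mean [0.44116343 0.15520241] circ 0.442062109708786 0.15511919558048248 0.06018541753292084 z 0.1389898057221157
 tool delta [-8.71680174e-03 -3.13576648e-05  2.16719892e-02]
0.72 [264.8, 386.8] mean [0.4590028  0.12720496] circ 0.45665186643600464 0.13138408958911896 0.0271646436303854 z 0.009495032872506082
 tool delta [-0.03474397 -0.02063929  0.02168553]
[-0.13953926 -0.17548521  0.0199692 ]
```

View pics/w4.png

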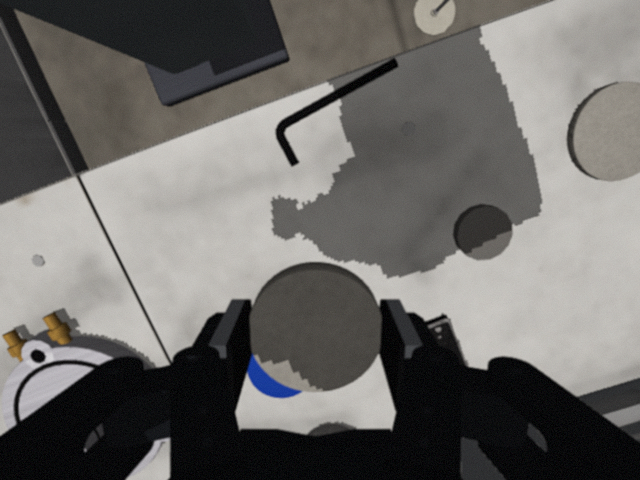

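The stone is held (gap 47.5 mm). I'll move to a viewpoint just past the pedestal so the wrist camera can see it.

Request:
move_arm:
  deltas: [0.4, -0.031, -0.0252, -0.005, 0, 0, 0, 0.4, -0.031, -0.0252, -0.005, 0, 0, 0, 0.4, -0.031, -0.0252, -0.005, 0, 0, 0, 0.4, -0.031, -0.0252, -0.005, 0, 0, 0, 0.4, -0.031, -0.0252, -0.005, 0, 0, 0, 0.4, -0.031, -0.0252, -0.005, 0, 0, 0, 0.4, -0.031, -0.0252, 0, 0, 0, 0, 0.4, 0, 0, 0, 0, 0, 0, 0.4, 0, 0, 0, 0, 0, 0]

```text
clock: 6.9
tcp_pos: [0.5786, -0.0793, 0.1694]
orientation: [-0.002, 0.166, 0.986, 0.0]
wrist_force: [-0.4, -0.3, -1.1]
finger_gap: 0.0474
```

```bash
cat > ped.py <<'E'
from h import *
from workcell import env,imaging
from scipy.spatial.transform import Rotation as Ro
import sys
s=env.get_state(); print(s['clock'],s['tcp_pos'],s['wrist_force'],s['finger_gap']); p=imaging.read_camera('wrist'); cv2.imwrite(f'pics/{sys.argv[1]}.png',p['img'][:,:,::-1]); W=cloud(p); w=W.reshape(-1,3)
R=Ro.from_quat(np.roll(s['orientation'],-1))
k=(np.hypot(*(w[:,:2]-[.5045,-.0535]).T)<.06)&(abs(w[:,2]-.055)<.006); q=w[k]
(cx,cy),r=cv2.minEnclosingCircle(q[:,:2].astype('f4')); print('ped',q.mean(0),np.median(q[:,2]),cx,cy,2*r,k.sum()); print('delta',R.inv().apply(np.r_[q.mean(0)[:2],.067]-s['tcp_pos']))
t=R.inv().apply(np.nan_to_num(w,nan=9)-s['tcp_pos'])
k=(np.hypot(t[:,0],t[:,1])<.019)&(abs(t[:,2])<.012); q=t[k]; A=np.c_[q[:,:2],np.ones(len(q))]; print('stone plane tool',np.linalg.lstsq(A,q[:,2],rcond=None)[0],len(q))
k=(np.hypot(t[:,0],t[:,1])<.04)&(abs(t[:,2]-.0025)<.0025)&(abs(t[:,1])<.02);q=t[k];print('stone x range',np.percentile(q[:,0],[0.1,1,99,99.9]))
E
python3 ped.py w5
```

```text
6.9 [ 0.5785535  -0.07928958  0.16939431] [-0.35587284 -0.30125077 -1.11348082] 0.04738912284039961
ped [ 0.50563412 -0.05415802  0.0543826 ] 0.05439632197770518 0.505985677242279 -0.054245661944150925 0.050384052097797394 5928
delta [ 0.07671637 -0.00018684  0.1027034 ]
stone plane tool [-2.18491511e-03 -3.86379763e-05  2.64428368e-03] 7700
stone x range [-0.02596799 -0.02435613  0.02256636  0.02340184]
```

View pics/w5.png

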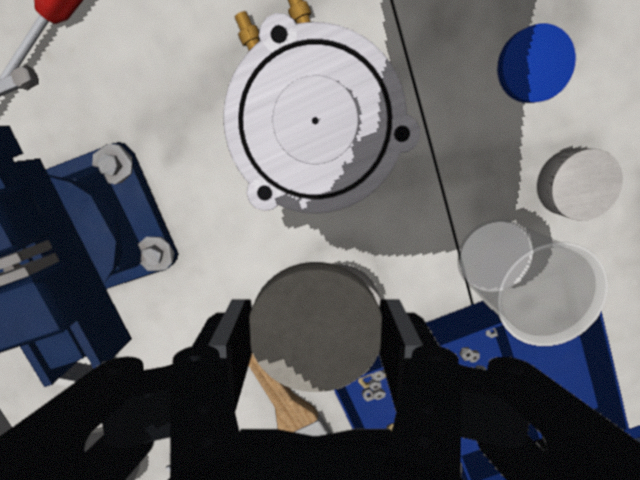

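The wrist view shows the pedestal clearly at (315,120), measured at (0.506,-0.054). The held stone is level and centred in the jaws. I'll go over the pedestal and lower the stone.

Request:
move_arm:
  deltas: [0.4, 0.025, 0, 0, 0, 0, 0, 0.4, 0.027, 0, 0, 0, 0, 0, 0.4, 0.025, 0, 0.02, 0, 0, 0, 0.4, 0, 0, 0.03, 0, 0, 0, 0.4, 0, 0, 0.03, 0, 0, 0, 0.4, 0, 0, 0.012, 0, 0, 0, 0.4, 0, 0, 0, 0, 0, 0, 0.4, 0, 0, 0, 0, 0, 0]

```text
clock: 7.95
tcp_pos: [0.5079, -0.0545, 0.0803]
orientation: [0.001, 0.166, 0.986, -0.0]
wrist_force: [-0.7, -0.9, -0.2]
finger_gap: 0.0478
```

```bash
python3 ped.py w6|head -1
python3 - <<'E'
from workcell import imaging
import cv2
for n,(a,b,c,d) in {'side':(130,240,200,350),'top':(150,300,380,540)}.items():
    p=imaging.read_camera(n); cv2.imwrite(f'pics/{n}1.png',cv2.resize(p['img'][a:b,c:d,::-1],None,fx=4,fy=4))
E
```

```text
7.95 [ 0.50793644 -0.05447709  0.080316  ] [-0.68433504 -0.91432718 -0.19656504] 0.047848126051667626
```

View pics/side1.png

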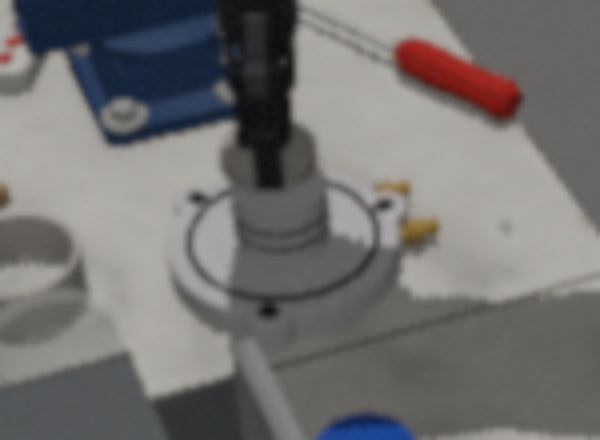

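View pics/w6.png

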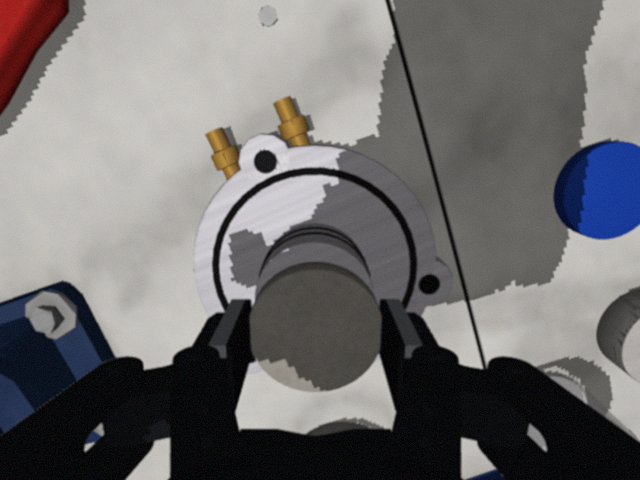

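The stone hovers over the pedestal, about 2 mm too far out. I'll correct that and lower it gently.

Request:
move_arm:
  deltas: [0.4, 0.0025, 0, 0.004, 0, 0, 0, 0.4, 0, 0, 0.004, 0, 0, 0, 0.4, 0, 0, 0.003, 0, 0, 0, 0.4, 0, 0, 0, 0, 0, 0, 0.4, 0, 0, 0, 0, 0, 0]

```text
clock: 8.72
tcp_pos: [0.5048, -0.0537, 0.0683]
orientation: [-0.0, 0.166, 0.986, 0.0]
wrist_force: [-0.5, -1.0, -2.5]
finger_gap: 0.0476
```

Request:
move_arm:
  deltas: [0.4, 0, 0, 0.001, 0, 0, 0, 0.4, 0, 0, 0, 0, 0, 0]

```text
clock: 8.98
tcp_pos: [0.5048, -0.0537, 0.0673]
orientation: [0.0, 0.166, 0.986, 0.0]
wrist_force: [0.1, -0.5, -0.6]
finger_gap: 0.048
```

Request:
move_arm:
  deltas: [0.4, -0.0007, 0, 0.0006, 0, 0, 0, 0.4, 0, 0, 0.0004, 0, 0, 0, 0.4, 0, 0, 0, 0, 0, 0]

```text
clock: 9.35
tcp_pos: [0.5052, -0.0538, 0.067]
orientation: [-0.0, 0.166, 0.986, 0.0]
wrist_force: [-2.9, -0.1, 6.4]
finger_gap: 0.0475
```

Contact at 6.4 N. Releasing.

Request:
move_arm:
  deltas: [0.0, 0, 0, 0, 0, 0, 0, -0.2, 0, 0, 0, 0, 0, 0, -0.4, 0, 0, 0, 0, 0, 0, -0.6, 0, 0, 0, 0, 0, 0, -0.6, 0, 0, 0, 0, 0, 0]

```text
clock: 9.98
tcp_pos: [0.5054, -0.0539, 0.0662]
orientation: [-0.0, 0.166, 0.986, 0.0]
wrist_force: [0.6, -1.5, -0.4]
finger_gap: 0.0684
```

Request:
move_arm:
  deltas: [-0.6, 0, 0, -0.01, 0, 0, 0, -0.6, 0, 0, -0.02, 0, 0, 0, -0.6, 0, 0, -0.03, 0, 0, 0, -0.6, 0, 0, -0.04, 0, 0, 0, -0.6, -0.03, 0, -0.03, 0, 0, 0, -0.6, -0.03, 0, 0, 0, 0, 0, -0.6, -0.02, 0, 0, 0, 0, 0, -0.6, 0, 0, 0, 0, 0, 0]

```text
clock: 10.98
tcp_pos: [0.582, -0.0806, 0.1966]
orientation: [0.0, 0.166, 0.986, -0.0]
wrist_force: [-0.5, -0.4, 0.1]
finger_gap: 0.0684
```

```bash
cat > fin.py <<'E'
from h import *
from workcell import env,imaging
s=env.get_state(); print(s['clock'],s['tcp_pos'],s['wrist_force'])
for n in ['wrist','top']:
    p=imaging.read_camera(n); cv2.imwrite(f'pics/fin_{n}.png',p['img'][:,:,::-1]); w=cloud(p).reshape(-1,3)
    k=(np.hypot(*(w[:,:2]-[.5055,-.054]).T)<.06)&(abs(w[:,2]-.065)<.004); q=w[k]
    if k.sum()>9:
        A=np.c_[q[:,:2]-q[:,:2].mean(0),np.ones(len(q))]
        print(n,q.mean(0),cv2.minEnclosingCircle(q[:,:2].astype('f4')),k.sum(),'tilt',np.linalg.lstsq(A,q[:,2],rcond=None)[0][:2])
for t in ['stone_62_center','stone_38_center','stone_50_center']:
    for d in imaging.cut_out(p,t): print(t,d['centre'],d['confidence'],world(p,[d['centre']],z=.009)[0])
E
python3 fin.py
```

```text
10.975 [ 0.58198633 -0.0806357   0.1965719 ] [-0.54195179 -0.40776023  0.13987906]
wrist [ 0.5065395  -0.05423419  0.06437527] ((0.5067853927612305, -0.054134853184223175), 0.025197748094797134) 5246 tilt [ 1.10540190e-03 -4.04874505e-05]
top [ 0.50628876 -0.05407443  0.06530296] ((0.5066032409667969, -0.05433785542845726), 0.025486623868346214) 787 tilt [ 0.00646653 -0.00908892]
stone_62_center [210.3, 265.6] 0.85 [0.42864066 0.36293118 0.009     ]
stone_62_center [269.8, 240.9] 0.42 [0.47228759 0.26504866 0.009     ]
stone_38_center [269.8, 243.4] 0.67 [0.46804114 0.26488264 0.009     ]
stone_50_center [469.1, 215.8] 0.76 [ 0.52121069 -0.06774787  0.009     ]
stone_50_center [369.4, 214.7] 0.58 [0.52019332 0.09854603 0.009     ]
```

View pics/fin_wrist.png

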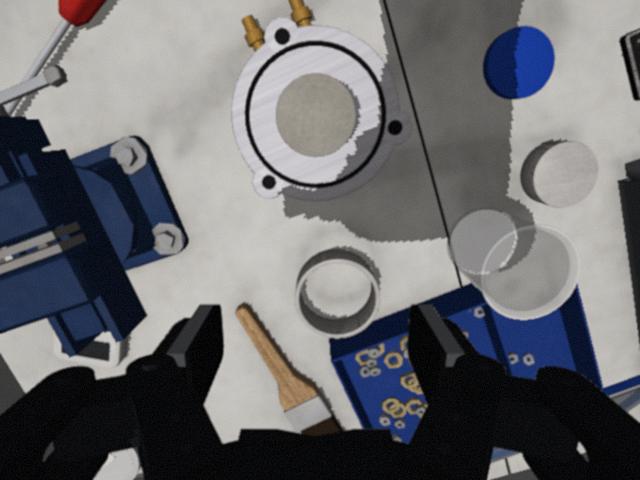

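The wrist picture shows the stone on the pedestal at (317,115), flat and centred to about 1 mm. The gripper is clear, so I'm handing in.

```bash
python3 -c "
from workcell import order; print(order.hand_in())"
```

```text
the job is handed in; nothing more can be done
None
```

The 50 mm grey stone is on the pedestal, released, and the job is handed in (no verdict is reported). Of the three grey discs it was the one measuring about 50 mm; I left the blue look-alike alone.

- **Placing:** The stone was lowered until about 6 N of contact, then let go. The arm backed off to about 0.2 m high, touching nothing.
- **Centring:** The wrist camera puts the stone at (0.5065, -0.0542) against a pedestal centre of (0.5056, -0.0542). That is about 1 mm off, and the top camera agrees.
- **Height and tilt:** The stone's top face is at 64.4 mm by the wrist camera and 65.3 mm by the top camera; 65 mm is expected. Tilt is below 1 degree.
- **Other stones:** In the top view the large and small stones are where they started, within the networks' scatter of a few mm.
- **Time:** About 11 s on the robot's clock when handed in.

**Disagreement:** The side camera placed things 3–5 mm away from the other two cameras. I relied on the wrist and top views.

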